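Close the bait station: level lid onto its two rods

ROBOT

A 6-joint arm with a two-finger parallel gripper is mounted at the origin on the work surface. World frame = base frame: x ahead of the robot, y to its left, z up, the work surface at z = 0. Lengths are in mm, angles in rad, forces in N, time in s.
With the tool pointing down it reaches from about 275 to 1000 mm from the base axis. Payload 8.4 kg.
Tool frame: the origin (TCP) lies on the centre line of the jaws, within the pads' length; the fingertips stand 11 mm ahead of it and the grasp point (between the pads) lies 8 mm behind it; y points along the fingers, z is the direction in which the jaws open and shut, and the axes are right-handed (so a half turn about y gives the same grasp; the last joint's range is limited). The gripper opens to 85 mm and grips with 20 to 120 N. Pads are 22 mm wide; open, the fingers measure 114 mm over their backs; the gripper's body (76 mm by 85 mm) begins 54 mm behind the grasp point. The pads swing forward as they close: fully open they stand 13 mm farther back than shut.
Start: joints at [1.226, 0.353, 1.633, -0, 1.155, -0.002], TCP at [210.077, 588.639, 205.181] pointing down, gripper open.
Joint ranges: [-2.63, 2.63], [-0.92, 2.1], [0.06, 2.66], [-1.3, 4.44], [0, 2.69], [-3.02, 3.02]. Speed limits (rad/s): [2.22, 2.22, 2.79, 3.14, 3.14, 3.14].

INTERFACE

Orientations are given as [roll, pitch, yaw] about the fixed x, y, z axes, in that order (R = Rz(yaw) Ry(pitch) Rx(roll)).
In Python, from workcell import state, read_camera, camera_model, job_done, regions_of, pinpoint gives the robot as it stands.
- The arm moves only by the tool carry_out, never from a script. Its arguments are lists of equal length, an entry for each row: "fingers": the closure, from 0 (fully open) to 1 (shut); "translation": the shift along the tool's x, y, z in m, a list of three; "yaw": the turn about the tool's y in degrees. In form: {"fingers": [fingers, ...], "translation": [[tx, ty, tz], ...], "yaw": [yaw, ...]}. A call has 1 to 12 rows; each row shifts and turns the commanded pose from where the row before left it, along the tool's axes as they then stand; what a row does not reach is not made up. A row lasts 1/12 s, in which the tool goes at most 41.7 mm and 7.16 degrees, less where a joint would pass 70% of its speed; a pose out of reach is approached as far as the arm can. A call with a gripper value outside its range is refused whole. The fingers move at their own pace and stop on an object; "grip_force" is the grip in N (left out, the last holds). Time passes only in rows, so rows that do not move let the fingers close. It gives the time, the measured TCP pose, the force and the opening at its end, in the units of the state.
- state(): the state, without advancing time (a new reading comes with each control period).
- read_camera(name): name is "scene" or "top" or "wrist"; returns the picture (384x512x3 uint8, red, green, blue); there is no depth.
- camera_model(name): a dict with "fx", "fy", "cx", "cy" (pixels), "view" (4x4, takes a point from world to camera coordinates); the wrist camera has in their place "hand_eye" (4x4, takes a point from camera to tool coordinates, whose origin is the TCP and whose axes are the tool frame's). Camera axes: x right, y down, z forward; pixel columns grow to the right and rows downward; lengths in mm; the calibration is good to about 2 mm. A picture is of the moment at which its call begins: read the wrist's pose just before it. camera_model takes no time and is no camera call.
- job_done(): hands the job in, once; it reports no verdict.
Trained networks look in the newest picture that a camera, given by its name, has taken for a name from the list of things; names that differ only in an ending like _2 or _b are one class to them, and where a whole thing is asked for, a point or a joint stands for the part that bears it (a point fixed in the world has none). Each returns a list of dicts, best first, with "conf" (0 to 1); they miss things now and then, are a little off and sometimes report something else, mostly with a low value. They report only what shows in the picture. A call takes as long as a camera call. They do not tell look-alikes from the thing itself.
- regions_of(camera, query): "mask" (384x512 bool, what is visible of it).
- pinpoint(camera, query): "xyz" ([x, y, z] in mm, in world coordinates, good to about 4 mm: a listed point, or the origin of a listed thing).
The state is a dict: "time": time; "joints": joint angles; "joint_vel": joint speeds; "joint_torque": joint torques, N m; "tool_pos": TCP position; "orientation": TCP orientation; "force": force on the tool from outside, world axes, zero at the start; "ft_torque": the same for the moment, N m; "width": opening from 0.0 (shut) to 1.0 (fully open).
Only numpy, scipy, OpenCV 4.12 (cv2) and the standard library are available. Lean on these libraries where they do the work, as an engineer would, in place of code of your own. Each camera call takes 0.05 s, during which the arm holds its last target.

TASK

Close the open bait station on the counter: pick up its loose lid by the rib on top and lower it, level and gently, over the two upright rods (thick rod through the large hole, thin rod through the small hole) until it rests fully home and flat on the rim of the box, then let go. The tray that carries the rods may have slid a little along the box, so feel for the rods; do not force the lid, tilt it, or let it drop down the rods. Leave the other things on the counter where they are.

Things in the scene. Friction and masses are not known exactly. Their poses are not given: they have to be found in the camera images.
- base: Open black plastic box of the bait station, fixed to the counter, 116 mm (x) by 200 mm (y), rim 50 mm high, walls 6 mm. Origin: centre of its underside; z up, y along its long side. Inside is a tray with two upright steel rods. The closed lid rests on the rim: its axes point as the box's do and its origin is 50 mm above this one, off-centre along y just as much as the tray is.
- rods_mid (a point): Point on the box midway between the rods, at tip height (84 mm over the box's underside), if the tray were centred. Axes as the box. Then the thick rod (18 mm dia.) is at y = -66 mm, the thin one (12 mm) at y = +66 mm. Tips taper 1.8 mm in radius over the last 4 mm.
- rim_mid (a point): Point at the middle of the box's mouth, at rim height. Axes as the box. The tray with its rods can sit up to 18 mm either way along the box's y from centred (not across); where it sits is not reported. It stays put under a light touch and slides stiffly, at about 12 N.
- lid: Loose dark plastic lid lying flat on the counter, right side up, 0.25 to 0.46 kg: plate 122 mm (x) by 236 mm (y) by 16 mm with two round through holes on its long centre line: 21 mm dia. at y = -66 mm, 15 mm dia. at y = +66 mm (each 3 mm wider than its rod). Origin: centre of the plate's underside; z up, y towards the small hole.
- lid_rib (a point): Top centre of the flat-sided gripping rib in the middle of the lid's top, 51 mm above the lid's underside. The rib is 60 mm long (lid's x), 18 mm wide (lid's y: the way to pinch it) and 35 mm high above the plate. Axes as the lid.
- bell: Bystander: chrome counter bell, 68 mm across, 52 mm tall; origin in its underside or middle; leave it where it is.
- carton: Bystander: plain cardboard carton 85 x 60 x 42 mm; origin in its underside or middle; leave it where it is.
- pencup: Bystander: empty dark steel pen cup, 72 mm across, 95 mm tall; origin in its underside or middle; leave it where it is.
- tumbler: Bystander: white drinking tumbler with grey cap, 80 mm across, 172 mm tall; origin in its underside or middle; leave it where it is.
- screwdriver: Bystander: screwdriver lying flat, 170 mm long; origin in its underside or middle; leave it where it is.
There are look-alikes about, which are no part of the job. What is shaped like the base but red is not meant.

How it is judged:
By the outcome, as a careful person would: the job done as asked, in the order asked, and still so for the second after the job is handed in, with the robot touching nothing.
It also fails if it takes over 67 s, if anything falls off the work surface, if the arm or the gripper's body presses on something with over 40 N, if the wrist force passes 120 N, or if a joint passes its speed limit or range.

## Working session

There is one attempt and no reset: what is moved stays moved. The work goes in short steps, Python scripts to look and compute and a tool call to move; the robot and the scene stay as the last step left them, time stands still between calls to the robot, and variables do not carry over. Pictures are saved under pics/ and viewed, and the job is handed in when it is done.

Besides the shell and the picture viewer there is one more tool, called after "Request:" as a command line: name --pt "numbers of a row" for each row, then --argument value for the rest. carry_out: Moves the arm, as the interface text tells. Its arguments: {"type":"object","properties":{"fingers":{"type":"array","items":{"type":"number"}},"translation":{"type":"array","items":{"type":"array","items":{"type":"number"}}},"yaw":{"type":"array","items":{"type":"number"}},"grip_force":{"type":"number"}},"required":["fingers","translation","yaw"]}

```bash
ls; mkdir -p pics; python3 - <<'E'
from workcell import *
import cv2, numpy as np
s=state();print({k:np.round(v,3).tolist() for k,v in s.items()})
for c in ("scene","top"):
    im=read_camera(c);cv2.imwrite(f"pics/{c}0.png",im[:,:,::-1])
    for q in ("base","rods_mid","rim_mid","lid","lid_rib"):
        print(c,q,[(np.round(d["xyz"]).tolist(),round(d["conf"],2)) for d in pinpoint(c,q)])
for c in ("scene","top","wrist"):
    print(c,{k:np.round(v,3).tolist() for k,v in camera_model(c).items()})
print(state()["time"])
E
```

```text
pics
{'time': 0.0, 'joints': [1.226, 0.354, 1.634, -0.0, 1.155, -0.002], 'joint_vel': [-0.001, -0.001, 0.001, 0.001, -0.001, -0.001], 'joint_torque': [0.002, -60.525, -34.207, 0.0, 0.009, -0.0], 'tool_pos': [209.894, 588.136, 204.438], 'orientation': [-1.572, -0.0, -0.343], 'force': [-0.099, -0.287, 0.031], 'ft_torque': [-0.042, 0.032, 0.004], 'width': 0.998}
scene base [([335.0, 597.0, 2.0], 0.94), ([571.0, 257.0, -0.0], 0.73)]
scene rods_mid [([571.0, 258.0, 83.0], 0.76), ([329.0, 595.0, 85.0], 0.71), ([507.0, -250.0, -1.0], 0.26)]
scene rim_mid [([575.0, 259.0, 50.0], 0.92), ([330.0, 600.0, 52.0], 0.58), ([591.0, 11.0, -2.0], 0.2)]
scene lid [([503.0, -250.0, 2.0], 0.55), ([569.0, 257.0, 4.0], 0.44)]
scene lid_rib [([508.0, -245.0, 47.0], 0.91), ([504.0, -247.0, -0.0], 0.33)]
top base [([336.0, 595.0, 2.0], 0.8), ([573.0, 254.0, -3.0], 0.79)]
top rods_mid [([572.0, 254.0, 84.0], 0.83), ([331.0, 596.0, 82.0], 0.59)]
top rim_mid [([577.0, 253.0, 49.0], 0.6), ([331.0, 594.0, 49.0], 0.56), ([571.0, 255.0, -1.0], 0.5)]
top lid [([508.0, -251.0, -1.0], 0.96), ([518.0, -472.0, 1.0], 0.68)]
top lid_rib []
scene {'fx': 404.027, 'fy': 404.027, 'cx': 252.777, 'cy': 192.762, 'view': [[0.812, 0.584, 0.017, -459.311], [0.321, -0.421, -0.849, -64.615], [-0.488, 0.694, -0.529, 1787.06], [0.0, 0.0, 0.0, 1.0]]}
top {'fx': 425.487, 'fy': 425.487, 'cx': 257.213, 'cy': 191.077, 'view': [[0.028, -0.999, 0.023, 29.626], [-0.988, -0.031, -0.15, 513.895], [0.15, -0.019, -0.988, 1376.804], [0.0, 0.0, 0.0, 1.0]]}
wrist {'fx': 281.623, 'fy': 281.623, 'cx': 256.925, 'cy': 188.497, 'hand_eye': [[-0.0, 0.954, 0.3, -76.06], [-0.001, -0.3, 0.954, -168.159], [1.0, 0.0, 0.001, -0.933], [0.0, 0.0, 0.0, 1.0]]}
0.6
```

View pics/scene0.png

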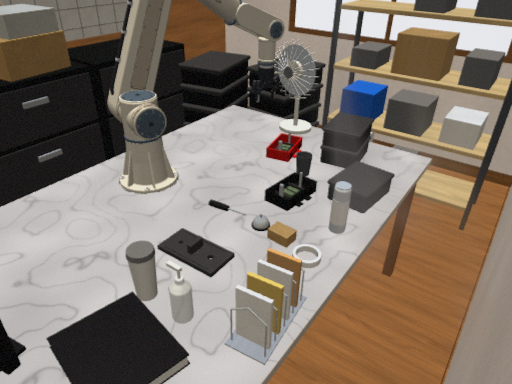

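View pics/top0.png

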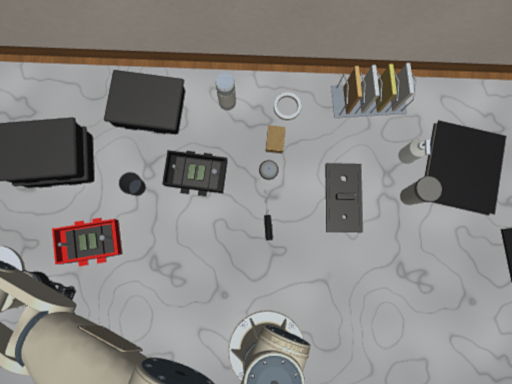

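The black box is at top (195,172), and the red look-alike at (88,242) is not meant. The lid with its rib is at top (344,198). I'll enlarge both to tell which end is which.

```bash
python3 - <<'E'
import cv2, numpy as np
t=cv2.imread("pics/top0.png");s=cv2.imread("pics/scene0.png")
R=lambda a,k:cv2.resize(a,None,fx=k,fy=k,interpolation=cv2.INTER_CUBIC)
a=R(t[145:205,155:235],5);b=R(t[155:240,315:375],4.7)
b=b[:300] if b.shape[0]<300 else b
c=R(s[150:215,255:325],5.5);d=R(s[225:275,150:240],4)
W=np.zeros((600,800,3),np.uint8)
def put(i,y,x):
    i=i[:600-y,:800-x];W[y:y+i.shape[0],x:x+i.shape[1]]=i
put(a,0,0);put(b,0,400);put(R(s[150:215,255:325],4.4),305,0);put(d,400,400)
W=np.clip(W.astype(float)*1.6,0,255).astype(np.uint8)
cv2.imwrite("pics/crop0.png",W)
E
```

```text
(no output)
```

View pics/crop0.png

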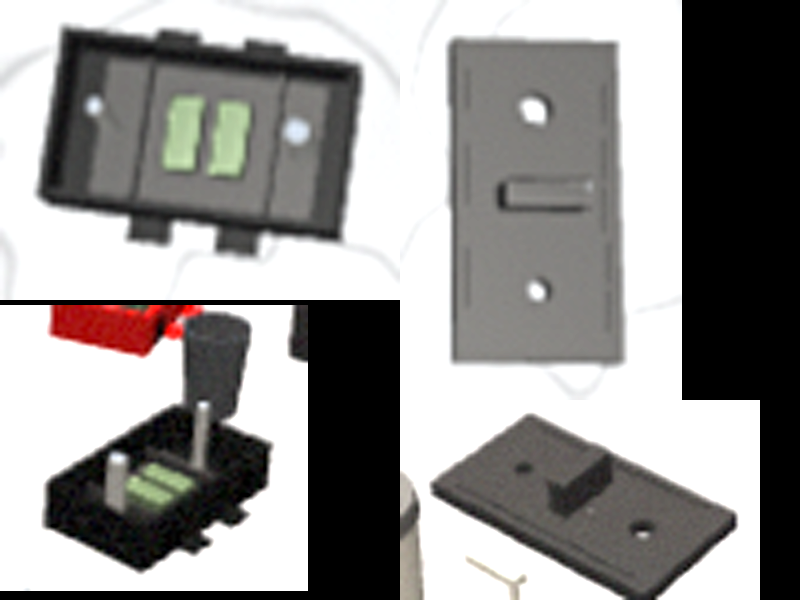

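The lid's large hole points away from the robot (+x), so lid yaw is about +90°. The box's thick rod is on the −y side, so box yaw is about −10°. Next I'll fly over the box for a wrist picture on the way to the lid.

Request:
carry_out --fingers '[0,0,0,0,0,0,0,0,0,0,0,0]' --pt "0.037 0 -0.016" --pt "0.037 0 -0.016" --pt "0.037 0 -0.016" --pt "0.037 0 -0.016" --pt "0.037 0 -0.016" --pt "0.037 0 -0.016" --pt "0.037 0 -0.016" --pt "0.037 0 -0.016" --pt "0.037 0 -0.016" --pt "0.037 0 -0.016" --pt "0.037 0 -0.016" --pt "0.03 0 -0.016" --yaw '[0,0,0,0,0,0,0,0,0,0,0,0]'

```text
time: 1.6
tool_pos: [559.2, 259.0, 205.4]
orientation: [-1.57, -0.001, -0.343]
force: [0.1, 0.4, 0.4]
width: 1.001
```

Request:
carry_out --fingers '[0,0]' --pt "0 0 0" --pt "0 0 0" --yaw '[0,0]'

```text
time: 1.77
tool_pos: [558.2, 259.4, 205.1]
orientation: [-1.571, 0.0, -0.346]
force: [-0.1, 0.9, -0.0]
width: 1.002
```

```bash
cat > h.py <<'E'
import numpy as np, cv2
from scipy.spatial.transform import Rotation as Ro
from workcell import *
def wcam():
    s=state(); m=camera_model("wrist")
    T=np.eye(4);T[:3,:3]=Ro.from_euler("xyz",s["orientation"]).as_matrix();T[:3,3]=s["tool_pos"]
    m["view"]=np.linalg.inv(T@m["hand_eye"]);m["s"]=s
    return m
def proj(m,P):
    P=np.atleast_2d(P);q=P@m["view"][:3,:3].T+m["view"][:3,3]
    return np.c_[m["fx"]*q[:,0]/q[:,2]+m["cx"],m["fy"]*q[:,1]/q[:,2]+m["cy"]]
def back(m,uv,z):
    uv=np.atleast_2d(uv).astype(float);R=m["view"][:3,:3];t=m["view"][:3,3]
    C=-R.T@t;d=np.c_[(uv[:,0]-m["cx"])/m["fx"],(uv[:,1]-m["cy"])/m["fy"],np.ones(len(uv))]@R
    return C+d*((z-C[2])/d[:,2])[:,None]
E
python3 - <<'E'
from h import *
m=wcam();im=read_camera("wrist");np.savez("w1.npz",im=im,view=m["view"])
print(m["s"]["time"],m["s"]["tool_pos"],m["s"]["orientation"])
print([(d["xyz"],d["conf"]) for d in pinpoint("wrist","rods_mid")],[(d["xyz"],d["conf"]) for d in pinpoint("wrist","rim_mid")])
cv2.imwrite("pics/w1.png",cv2.resize(im[:,:,::-1],None,fx=1.5,fy=1.5,interpolation=cv2.INTER_CUBIC))
E
```

```text
1.7667 [558.20919382 259.40030029 205.05065011] [-1.57080295e+00  4.32083643e-05 -3.45978906e-01]
[([572.4, 257.1, 83.3], 0.83)] [([569.7, 261.1, 49.8], 0.98)]
```

View pics/w1.png

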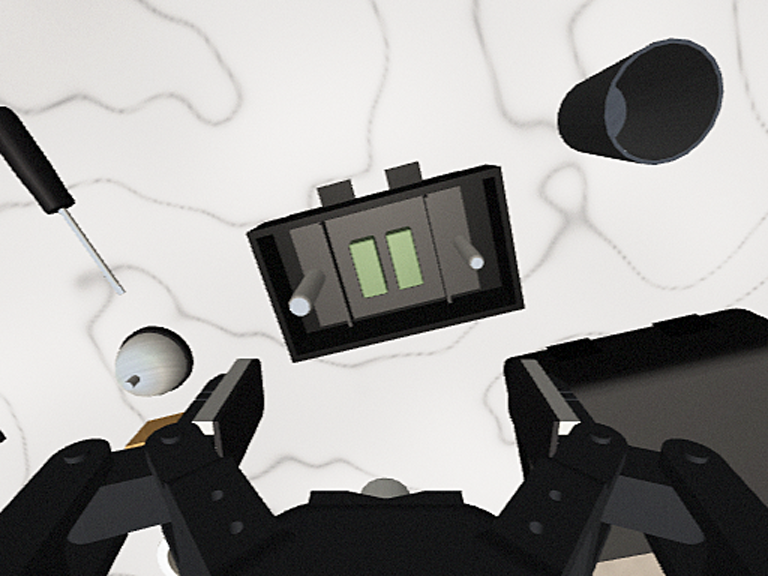

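The wrist picture shows the box with its thick rod tip at (301,306) and thin tip at (477,263) (1.5× pixels). The rim corners are near (248,234), (499,166), (523,307) and (292,361).

```bash
python3 - <<'E'
from h import *
d=np.load("w1.npz");im=d["im"];m=camera_model("wrist");m["view"]=d["view"]
W=im[90:260,150:370];big=cv2.resize(W[:, :, ::-1],None,fx=3.5,fy=3.5,interpolation=cv2.INTER_CUBIC)
g=im.astype(int).min(2)
for nm,(u,v) in {"thick":(200,204),"thin":(318,175)}.items():
    u0,v0=u-8,v-8;p=g[v0:v0+17,u0:u0+17];k=p>185
    n,l,st,c=cv2.connectedComponentsWithStats(k.astype(np.uint8))
    i=1+np.argmax(st[1:,4]);uv=c[i]+[u0,v0];print(nm,uv,st[i],back(m,uv,84).round(1))
cor=np.array([[248,234],[499,166],[523,307],[292,361]])/1.5
for z in (50,): 
    P=back(m,cor,z);print(P.round(1),P.mean(0))
    print([np.linalg.norm(P[i]-P[(i+1)%4]).round(1) for i in range(4)])
cv2.imwrite("pics/w1c.png",big)
E
```

```text
thick [199.20175439 204.02631579] [  1   3  13  11 114] [[567.4 188.1  84. ]]
thin [317.47727273 174.90909091] [ 4  5  8  7 44] [[579.5 319.2  84. ]]
[[508.8 163.4  50. ]
 [525.5 359.6  50. ]
 [639.7 348.8  50. ]
 [620.8 151.6  50. ]] [573.72045641 255.85349494  50.        ]
[np.float64(196.8), np.float64(114.7), np.float64(198.1), np.float64(112.6)]
```

View pics/w1c.png

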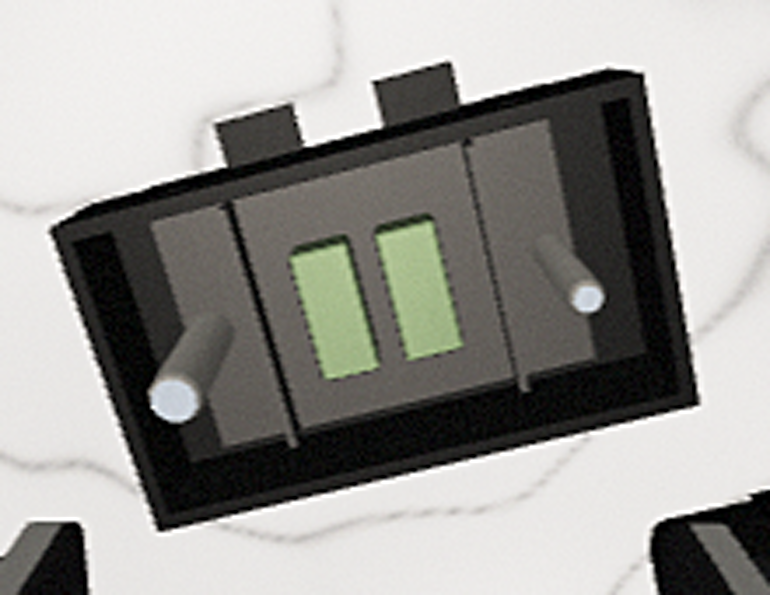

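Request:
carry_out --fingers '[0,0,0,0,0,0,0,0,0,0,0,0]' --pt "0.01 0 -0.04" --pt "0.01 0 -0.04" --pt "0.01 0 -0.04" --pt "0.01 0 -0.04" --pt "0.01 0 -0.04" --pt "0.01 0 -0.04" --pt "0.01 0 -0.04" --pt "0.01 0 -0.04" --pt "0.01 0 -0.04" --pt "0.01 0 -0.04" --pt "0.01 0 -0.04" --pt "0.01 0 -0.037" --yaw '[0,0,0,0,0,0,0,0,0,0,0,0]'

```text
time: 2.92
tool_pos: [509.5, -229.4, 205.5]
orientation: [-1.571, -0.001, -0.341]
force: [0.6, 0.9, -0.3]
width: 1.001
```

Request:
carry_out --fingers '[0,0,0,0,0,0,0,0,0,0,0,0]' --pt "0 0 0" --pt "0 0 0" --pt "0 0 0" --pt "0 0 0" --pt "0 0 0" --pt "0 0 0" --pt "0 0 0" --pt "0 0 0" --pt "0 0 0" --pt "0 0 0" --pt "0 0 0" --pt "0 0 0" --yaw '[7,7,7,7,7,7,7,7,7,7,0,0]'

```text
time: 3.92
tool_pos: [510.1, -227.6, 205.3]
orientation: [-1.571, 0.0, -1.559]
force: [0.8, -0.2, 0.8]
width: 1.002
```

```bash
python3 - <<'E'
from h import *
m=wcam();im=read_camera("wrist");np.savez("w2.npz",im=im,view=m["view"])
print(m["s"]["time"],m["s"]["tool_pos"],m["s"]["orientation"],m["s"]["joints"])
print([(d["xyz"],d["conf"]) for d in pinpoint("wrist","lid_rib")],[(d["xyz"],d["conf"]) for d in pinpoint("wrist","lid")])
cv2.imwrite("pics/w2.png",cv2.resize(im[:,:,::-1],None,fx=1.5,fy=1.5,interpolation=cv2.INTER_CUBIC))
E
```

```text
3.9167 [ 510.05079028 -227.554933    205.3032266 ] [-1.57066209e+00  5.06369071e-05 -1.55902907e+00] [-4.22394087e-01  2.49970446e-01  1.77717857e+00  1.14086473e-04
  1.11434316e+00 -4.34211622e-01]
[([507.1, -249.8, 49.9], 0.82)] [([503.4, -250.9, -2.5], 0.66)]
```

View pics/w2.png

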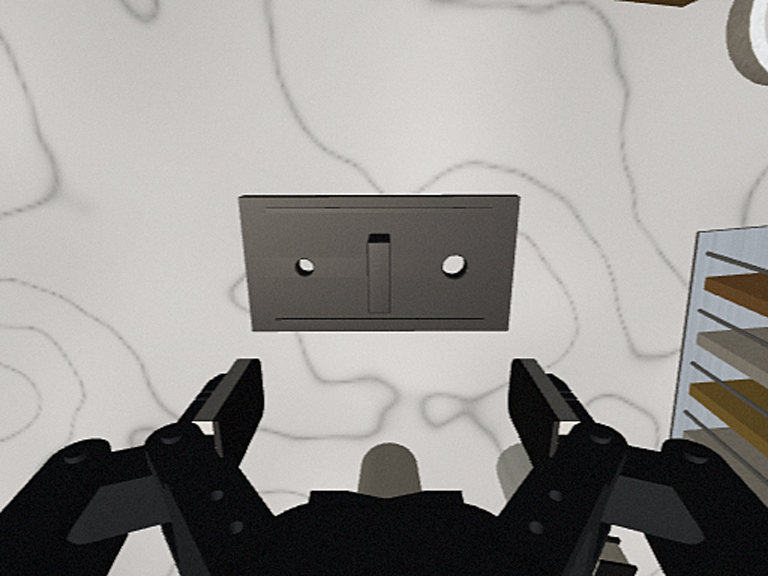

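```bash
python3 - <<'E'
from h import *
d=np.load("w2.npz");im=d["im"];m=camera_model("wrist");m["view"]=d["view"]
P=back(m,np.array([[239,196],[519,196],[508,330],[253,330]])/1.5,16);print("plate",P.round(1).tolist(),P.mean(0).round(1))
P2=back(m,np.array([[368,242],[390,242],[391,313],[368,313]])/1.5,51);print("rib",P2.round(1).tolist(),P2.mean(0).round(1))
P3=back(m,np.array([[305,266],[454.5,264.5]])/1.5,16);print("holes",P3.round(1).tolist(),P3.mean(0))
cv2.imwrite("pics/w2c.png",cv2.resize(im[115:230,150:360,::-1],None,fx=3.6,fy=3.6,interpolation=cv2.INTER_CUBIC))
E
```

```text
plate [[388.1, -189.9, 16.0], [621.4, -187.0, 16.0], [624.2, -308.3, 16.0], [389.9, -311.1, 16.0]] [ 505.9 -249.1   16. ]
rib [[496.9, -220.1, 51.0], [514.0, -219.9, 51.0], [515.7, -279.0, 51.0], [496.9, -279.2, 51.0]] [ 505.9 -249.6   51. ]
holes [[440.4, -249.6, 16.0], [571.2, -246.6, 16.0]] [ 505.80520365 -248.11515443   16.        ]
```

View pics/w2c.png

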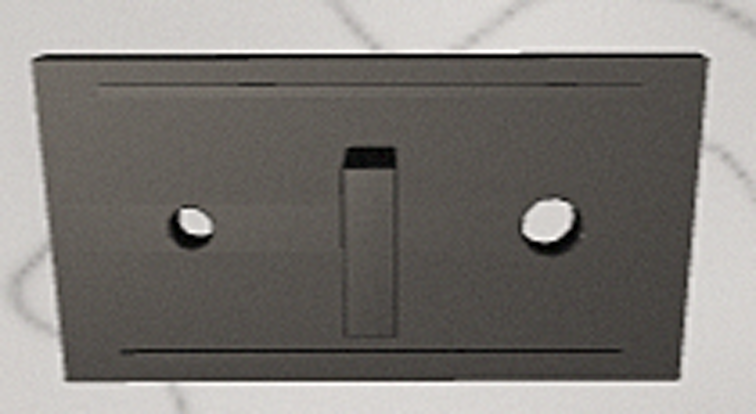

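Request:
carry_out --fingers '[0,0,0,0,0,0,0,0,0,0,0]' --pt "0.0215 0 -0.0044" --pt "0 0.03 0" --pt "0 0.03 0" --pt "0 0.03 0" --pt "0 0.03 0" --pt "0 0.02 0" --pt "0 0.015 0" --pt "0 0.01 0" --pt "0 0.008 0" --pt "0 0 0" --pt "0 0 0" --yaw '[0,0,0,0,0,0,0,0,0,0,0]'

```text
time: 4.98
tool_pos: [505.8, -250.3, 32.5]
orientation: [-1.571, -0.0, -1.564]
force: [1.1, 0.6, 0.6]
width: 1.003
```

```bash
python3 - <<'E'
from h import *
m=wcam();im=read_camera("wrist")
print(m["s"]["tool_pos"],m["s"]["orientation"],m["s"]["force"])
cv2.imwrite("pics/w3.png",cv2.resize(im[:,:,::-1],None,fx=1.5,fy=1.5))
E
```

```text
[ 505.80339843 -250.26389196   32.49577461] [-1.57058169e+00 -8.20855965e-05 -1.56398056e+00] [1.08925105 0.62238442 0.5944388 ]
```

View pics/w3.png

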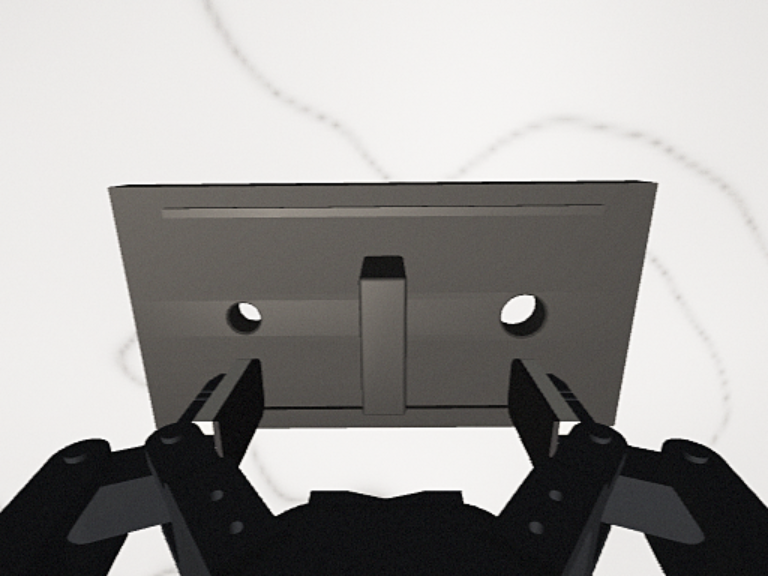

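The rib lies centred between the jaws, at (382,345). The pads look higher in the picture than their stated position implies, so I'll check from the side before closing.

```bash
python3 - <<'E'
from h import *
im=read_camera("scene");m=camera_model("scene");s=state()
x,y,z=s["tool_pos"]
I=im[:,:,::-1].copy()
for P in ([x,y,z],[x,y,z-11],[x+42,y,z+2],[x-42,y,z+2],[x,y,51],[x+42,y,z+45],[x-42,y,z+45]): print(proj(m,P).round(1))
c=proj(m,[x,y,z])[0].astype(int);a,b=max(c[1]-75,0),max(c[0]-65,0)
W=cv2.resize(I[a:a+130,b:b+150],None,fx=4.5,fy=4.5,interpolation=cv2.INTER_CUBIC)
for P in ([x+42,y,z+2],[x-42,y,z+2],[x,y,51]):
    q=(proj(m,P)[0]-[b,a])*4.5;cv2.circle(W,tuple(q.astype(int)),4,(0,0,255),1)
cv2.imwrite("pics/s3.png",W)
E
```

```text
[[194.7 245.2]]
[[194.9 247.8]]
[[204.1 249.6]]
[[185.5 240. ]]
[[194.4 241. ]]
[[203.5 239.3]]
[[184.5 229.8]]
```

View pics/s3.png

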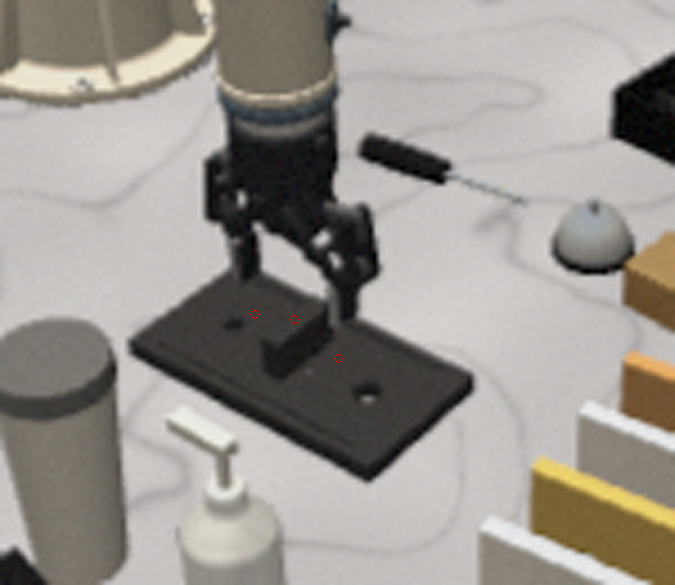

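Both views put the open fingertips about 40 mm higher than stated, at z ≈ 70–75. I'll test this by closing lightly here. That is harmless either way: the fingers either grip the rib or shut above it.

Request:
carry_out --fingers '[0.5,0.7,0.8,0.85,0.9,0.95,1,1,1,1]' --pt "0 0 0" --pt "0 0 0" --pt "0 0 0" --pt "0 0 0" --pt "0 0 0" --pt "0 0 0" --pt "0 0 0" --pt "0 0 0" --pt "0 0 0" --pt "0 0 0" --yaw '[0,0,0,0,0,0,0,0,0,0]' --grip_force 25

```text
time: 5.92
tool_pos: [505.6, -250.2, 32.2]
orientation: [-1.571, 0.0, -1.565]
force: [0.3, -0.2, -0.0]
width: 0.005
```

```bash
python3 - <<'E'
from h import *
m=wcam();im=read_camera("wrist")
print({k:np.round(m["s"][k],3) for k in("tool_pos","orientation","force","ft_torque","width")})
cv2.imwrite("pics/w4.png",cv2.resize(im[:,:,::-1],None,fx=1.5,fy=1.5))
E
```

```text
{'tool_pos': array([ 505.552, -250.206,   32.157]), 'orientation': array([-1.571,  0.   , -1.565]), 'force': array([ 0.296, -0.25 , -0.039]), 'ft_torque': array([-0.032,  0.001,  0.019]), 'width': np.float64(0.005)}
```

View pics/w4.png

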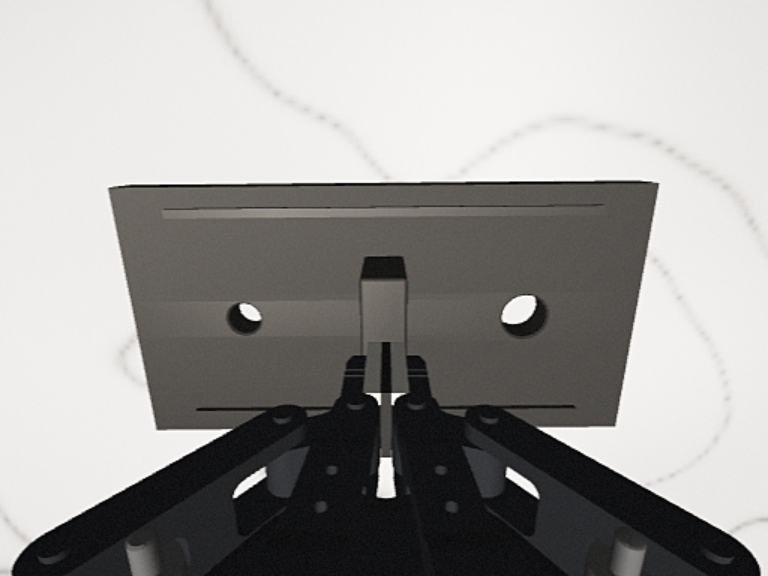

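Confirmed: the jaws shut above the rib, and the real shut tips stand about 31 mm behind the reported TCP instead of 11 mm ahead. So I need TCP z ≈ −10 to put the tips at about z = 22. I'll open, descend while watching the force, and check with the camera before closing.

Request:
carry_out --fingers '[0,0,0,0,0,0,0,0,0]' --pt "-0.0015 0 -0.001" --pt "0 0 0" --pt "0 0 0" --pt "0 0 0" --pt "0 0 0" --pt "0 0 0" --pt "0 0.01 0" --pt "0 0.01 0" --pt "0 0 0" --yaw '[0,0,0,0,0,0,0,0,0]'

```text
time: 6.72
tool_pos: [503.1, -248.0, 9.9]
orientation: [-1.574, 0.001, -1.565]
force: [-0.1, -0.1, 0.2]
width: 0.999
```

Request:
carry_out --fingers '[0,0,0,0,0,0]' --pt "0 0.007 0" --pt "0 0.007 0" --pt "0 0.005 0" --pt "0 0.003 0" --pt "0 0 0" --pt "0 0 0" --yaw '[0,0,0,0,0,0]'

```text
time: 7.22
tool_pos: [504.5, -248.6, -10.0]
orientation: [-1.571, 0.0, -1.565]
force: [-0.1, -0.4, 0.2]
width: 1.005
```

```bash
python3 - <<'E'
from h import *
m=wcam();im=read_camera("wrist");s2=read_camera("scene")
print({k:np.round(m["s"][k],3) for k in("time","tool_pos","orientation","force","ft_torque","width")})
a=cv2.resize(im[:,:,::-1],None,fx=.85,fy=.85);b=cv2.resize(s2[165:275,145:245,::-1],None,fx=3.6,fy=3.6)
W=np.zeros((400,800,3),np.uint8);W[:326,:435]=a[:326,:435];W[:396,436:796]=b[:396,:360]
cv2.imwrite("pics/w5.png",W)
E
```

```text
{'time': np.float64(7.217), 'tool_pos': array([ 504.457, -248.645,  -10.004]), 'orientation': array([-1.571,  0.   , -1.565]), 'force': array([-0.057, -0.382,  0.183]), 'ft_torque': array([0.005, 0.021, 0.023]), 'width': np.float64(1.005)}
```

View pics/w5.png

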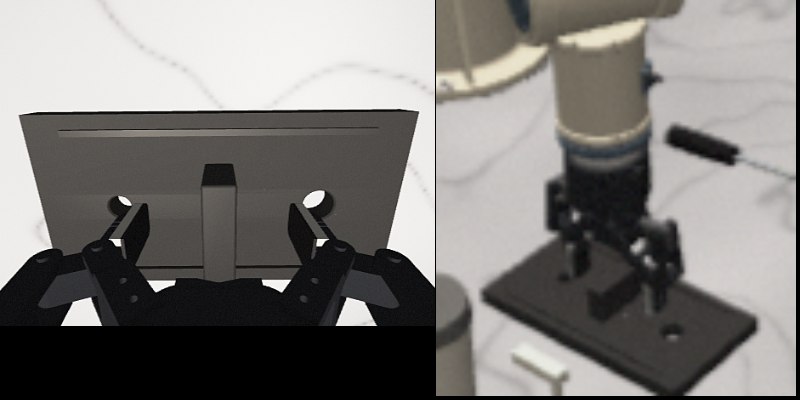

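The fingers now straddle the rib. I'll close with 80 N.

Request:
carry_out --fingers '[0.5,0.7,0.75,0.8,0.85,0.9,1,1,1,1]' --pt "0 0 0" --pt "0 0 0" --pt "0 0 0" --pt "0 0 0" --pt "0 0 0" --pt "0 0 0" --pt "0 0 0" --pt "0 0 0" --pt "0 0 0" --pt "0 0 0" --yaw '[0,0,0,0,0,0,0,0,0,0]' --grip_force 80

```text
time: 8.15
tool_pos: [504.8, -248.8, -9.6]
orientation: [-1.57, -0.0, -1.564]
force: [-0.9, 0.1, 6.3]
width: 0.202
```

Request:
carry_out --fingers '[1,1,1,1,1,1]' --pt "0 -0.005 0" --pt "0 -0.01 0" --pt "0 -0.01 0" --pt "0 -0.01 0" --pt "0 0 0" --pt "0 0 0" --yaw '[0,0,0,0,0,0]'

```text
time: 8.65
tool_pos: [505.2, -249.0, 26.3]
orientation: [-1.569, -0.001, -1.564]
force: [0.0, -0.5, -2.4]
width: 0.202
```

```bash
python3 - <<'E'
from h import *
m=wcam();im=read_camera("wrist");s2=read_camera("scene")
np.savez("w6.npz",im=im,view=m["view"])
print({k:np.round(m["s"][k],3) for k in("time","tool_pos","orientation","force","ft_torque","width")})
a=cv2.resize(im[:,:,::-1],None,fx=.85,fy=.85);b=cv2.resize(s2[165:275,145:245,::-1],None,fx=3.6,fy=3.6)
W=np.zeros((400,800,3),np.uint8);W[:326,:435]=a[:326,:435];W[:396,436:796]=b[:396,:360]
cv2.imwrite("pics/w6.png",W)
E
```

```text
{'time': np.float64(8.65), 'tool_pos': array([ 505.206, -249.002,   26.261]), 'orientation': array([-1.569e+00, -1.000e-03, -1.564e+00]), 'force': array([ 0.017, -0.509, -2.449]), 'ft_torque': array([ 0.008, -0.005,  0.002]), 'width': np.float64(0.202)}
```

View pics/w6.png

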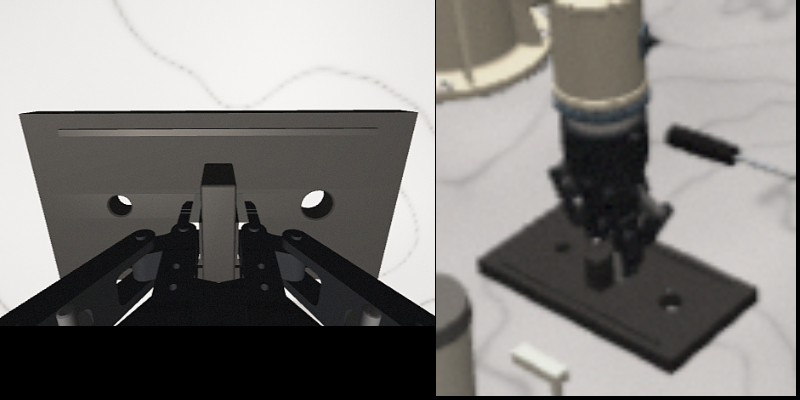

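The lid is held: 17 mm jaw opening, about 2.5 N of weight, and level. I'll lift it, carry it to the robot side of the box where the camera sees the rods past the lid's edge, and turn it.

Request:
carry_out --fingers '[1,1,1,1,1,1,1,1,1,1,1,1]' --pt "0 -0.02 0" --pt "0 -0.03 0" --pt "0 -0.03 0" --pt "0 -0.03 0" --pt "-0.02 -0.028 0" --pt "-0.03 0 -0.004" --pt "-0.03 0 -0.004" --pt "-0.03 0 -0.004" --pt "-0.03 0 -0.004" --pt "-0.03 0 -0.004" --pt "-0.03 0 -0.004" --pt "-0.03 0 -0.0045" --yaw '[0,0,0,0,0,0,0,0,0,0,0,0]'

```text
time: 9.75
tool_pos: [473.8, -17.5, 162.7]
orientation: [-1.572, 0.0, -1.565]
force: [1.2, 0.1, -2.5]
width: 0.2
```

Request:
carry_out --fingers '[1,1,1,1,1,1,1,1,1,1,1,1]' --pt "-0.03 0 0" --pt "-0.03 0 0" --pt "-0.03 0 0" --pt "-0.03 0 0" --pt "-0.03 0 0" --pt "-0.03 0 0" --pt "-0.03 0 0" --pt "-0.03 0 0" --pt "-0.023 0 0" --pt "-0.01 0 0" --pt "0 0 0" --pt "0 0 0" --yaw '[0,0,0,0,0,0,0,0,0,0,2,4]'

```text
time: 10.75
tool_pos: [472.3, 254.3, 162.4]
orientation: [-1.572, -0.001, -1.669]
force: [0.3, 0.7, -3.0]
width: 0.206
```

Request:
carry_out --fingers '[1,1,1,1,1,1,1,1,1,1,1,1]' --pt "0 0 0" --pt "0 0 0" --pt "0 0 0" --pt "0 0 0" --pt "0 0 0" --pt "0 0 0" --pt "0 0 0" --pt "0 0 0" --pt "0 0 0" --pt "0 0 0" --pt "0 0 0" --pt "0 0 0" --yaw '[5,5,5,5,5,5,5,5,5,5,5,5]'

```text
time: 11.75
tool_pos: [472.5, 253.2, 162.6]
orientation: [-1.57, -0.001, -2.721]
force: [0.6, 0.9, -2.5]
width: 0.202
```

Request:
carry_out --fingers '[1,1,1,1,1,1,1,1,1,1,1,1]' --pt "0 0 0" --pt "0 0 0" --pt "0 0 0" --pt "0 0 0" --pt "0 0 0" --pt "0 0 0" --pt "0 0 0" --pt "0 0 0" --pt "0 0 0" --pt "0 0 0" --pt "0 0 0" --pt "0 0 0" --yaw '[5,5,5,5,5,3,1.6,0,0,0,0,0]'

```text
time: 12.75
tool_pos: [472.9, 254.0, 163.1]
orientation: [-1.571, -0.0, 3.051]
force: [-0.2, -0.5, -2.4]
width: 0.197
```

```bash
python3 - <<'E'
from h import *
m=wcam();im=read_camera("wrist");s2=read_camera("scene")
np.savez("w7.npz",im=im,view=m["view"],p=m["s"]["tool_pos"],o=m["s"]["orientation"])
print({k:np.round(m["s"][k],3) for k in("time","tool_pos","orientation","force","ft_torque","width","joints")})
cv2.imwrite("pics/w7.png",cv2.resize(im[:,:,::-1],None,fx=1.5,fy=1.5))
cv2.imwrite("pics/s7.png",s2[:,:,::-1])
E
```

```text
{'time': np.float64(12.75), 'tool_pos': array([472.855, 253.986, 163.125]), 'orientation': array([-1.571, -0.   ,  3.051]), 'force': array([-0.16 , -0.497, -2.391]), 'ft_torque': array([-0.049,  0.066, -0.002]), 'width': np.float64(0.197), 'joints': array([ 0.49 ,  0.263,  1.864, -0.   ,  1.015,  2.152])}
```

View pics/w7.png

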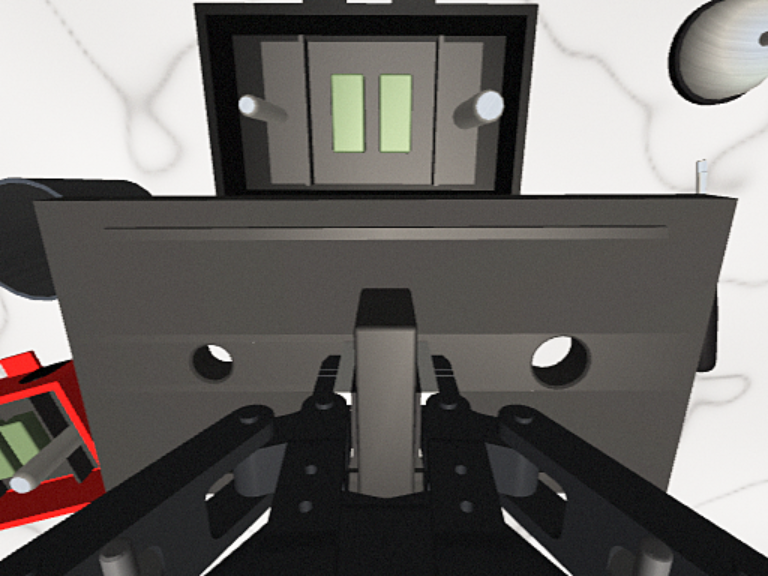

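View pics/s7.png

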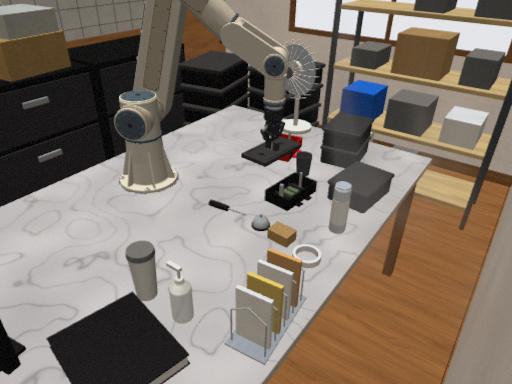

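The wrist view shows the thin tip at (246,104) and the thick tip at (490,105), each facing the matching hole at (212,362) and (560,361). The pen cup stands off to the left. I'll work out the offset with this one camera so that calibration errors cancel.

```bash
cat > meas.py <<'E'
from h import *
def run(f,rods,save):
    d=np.load(f);im=d["im"];m=camera_model("wrist");m["view"]=d["view"]
    T=np.eye(4);T[:3,:3]=Ro.from_euler("xyz",d["o"]).as_matrix();T[:3,3]=d["p"];Ti=np.linalg.inv(T)
    tool=lambda P:(P@Ti[:3,:3].T+Ti[:3,3])
    g=im.astype(int).min(2);out=[]
    for nm,(u,v) in rods.items():
        u0,v0=int(u)-10,int(v)-10;p=g[v0:v0+21,u0:u0+21];
        k=((p>175)).astype(np.uint8)
        n,l,st,c=cv2.connectedComponentsWithStats(k);i=l[10,10]
        uv=c[i]+[u0,v0];P=back(m,uv,84);out.append(P[0]);print(nm,uv.round(1),st[i],P.round(1),tool(P).round(1))
    return im,m,d,tool,out
E
python3 - <<'E'
from meas import *
im,m,d,tool,out=run("w7.npz",{"thin":(246/1.5,104/1.5),"thick":(490/1.5,105/1.5)},0)
zt=d["p"][2]+25.7
H=back(m,np.array([[212.5,362.5],[560.5,361.5]])/1.5,zt);print("holes",tool(H).round(1))
C=back(m,np.array([[34,201],[737,199]])/1.5,zt);print("lid near corners",tool(C).round(1))
R=back(m,np.array([[194,4],[537,4]])/1.5,50);print("box far corners",R.round(1),tool(R).round(1))
a=cv2.resize(im[215:275,115:165,::-1],None,fx=8,fy=8,interpolation=cv2.INTER_CUBIC);b=cv2.resize(im[215:275,345:400,::-1],None,fx=7,fy=7,interpolation=cv2.INTER_CUBIC)
W=np.zeros((480,800,3),np.uint8);W[:480,:400]=a;W[:420,405:790]=b
cv2.imwrite("pics/holes7.png",W)
a=cv2.resize(im[50:90,145:185,::-1],None,fx=10,fy=10,interpolation=cv2.INTER_CUBIC);b=cv2.resize(im[50:90,305:345,::-1],None,fx=10,fy=10,interpolation=cv2.INTER_CUBIC)
cv2.imwrite("pics/rods7.png",np.hstack([a,b]))
E
```

```text
thin [164.   69.6] [ 5  5 11 12 93] [[579.9 319.1  84. ]] [[-100.6   79.1  -74.6]]
thick [326.  70.] [  1   1  18  19 262] [[567.6 188.   84. ]] [[-100.4   79.1   57.1]]
holes [[ -0.8 -25.7 -64. ]
 [ -1.3 -25.7  66.7]]
lid near corners [[ -60.7  -25.7 -116.1]
 [ -61.5  -25.7  117.9]]
box far corners [[639.8 349.   50. ]
 [621.8 151.5  50. ]] [[-157.6  113.1 -109.8]
 [-157.7  113.1   88.5]]
```

View pics/holes7.png

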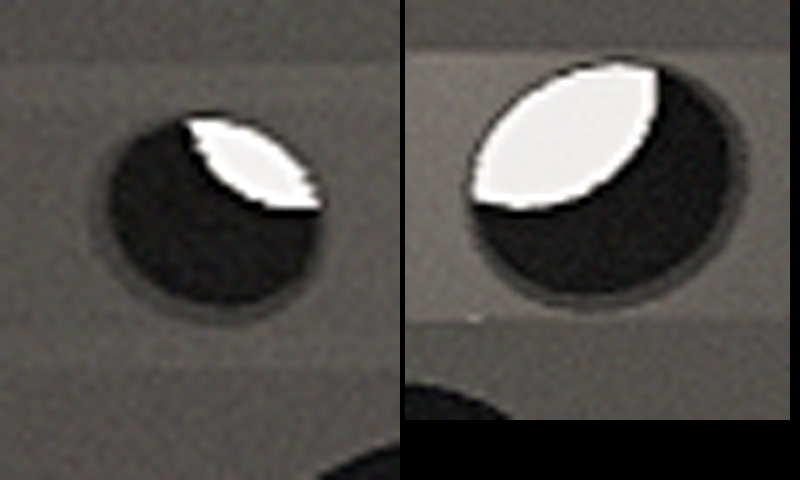

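View pics/rods7.png

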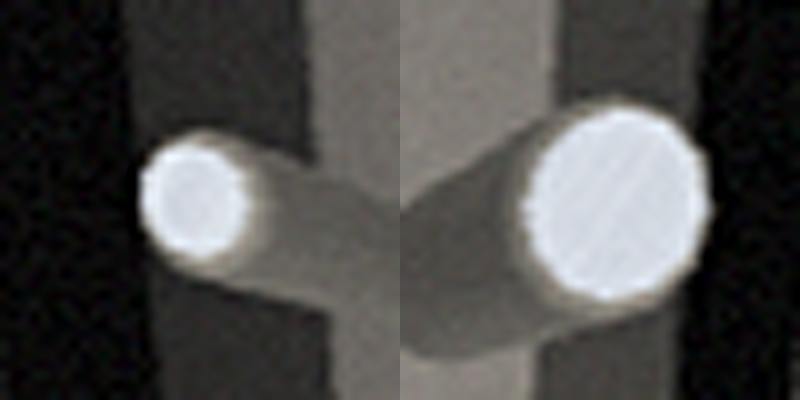

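```bash
python3 - <<'E'
from h import *
for c in("top","wrist"):
  for q in("pencup","bell","carton","tumbler","screwdriver"): print(c,q,[(np.round(d["xyz"]).tolist(),round(d["conf"],2)) for d in pinpoint(c,q)][:2])
E
```

```text
top pencup [([519.0, 454.0, -4.0], 0.7)]
top bell [([593.0, 7.0, -1.0], 0.77)]
top carton []
top tumbler [([515.0, -475.0, -2.0], 0.91), ([576.0, 259.0, 86.0], 0.71)]
top screwdriver [([435.0, 8.0, 3.0], 0.77)]
wrist pencup [([518.0, 457.0, -4.0], 0.55), ([569.0, 261.0, 50.0], 0.46)]
wrist bell [([590.0, 11.0, -0.0], 0.68)]
wrist carton [([472.0, 253.0, 224.0], 0.57)]
wrist tumbler []
wrist screwdriver []
```

Request:
carry_out --fingers '[1,1,1,1,1,1,1,1,1,1]' --pt "-0.01 0 -0.001" --pt "-0.02 0 -0.0021" --pt "-0.02 0 -0.002" --pt "-0.02 0 -0.002" --pt "-0.02 0 -0.002" --pt "-0.0098 0 -0.001" --pt "0 0 0" --pt "0 0 0" --pt "0 0 0" --pt "0 0 0" --yaw '[0.3,0,0,0,0,0,0,0,0,0]'

```text
time: 14.18
tool_pos: [572.2, 254.5, 163.1]
orientation: [-1.57, -0.001, 3.045]
force: [-0.4, -0.9, -2.2]
width: 0.196
```

```bash
python3 - <<'E'
from h import *
for i in range(4):
    s=state();print({k:np.round(s[k],4).tolist() for k in("time","tool_pos","orientation","force","ft_torque","width")})
    read_camera("wrist") if i<3 else 0
E
```

```text
{'time': 14.1833, 'tool_pos': [572.1608, 254.5176, 163.0904], 'orientation': [-1.5704, -0.0008, 3.0452], 'force': [-0.408, -0.8679, -2.1532], 'ft_torque': [-0.0055, 0.0271, -0.036], 'width': 0.1955}
{'time': 14.2333, 'tool_pos': [572.2983, 254.6127, 163.2317], 'orientation': [-1.5706, -0.0005, 3.0453], 'force': [0.1752, 0.3951, -2.1605], 'ft_torque': [0.0118, 0.0307, 0.0338], 'width': 0.1967}
{'time': 14.2833, 'tool_pos': [572.4447, 254.6854, 163.3152], 'orientation': [-1.5707, -0.0002, 3.0453], 'force': [1.4908, 0.2943, -3.1673], 'ft_torque': [-0.0063, -0.0366, 0.0038], 'width': 0.198}
{'time': 14.3333, 'tool_pos': [572.6265, 254.7017, 163.3867], 'orientation': [-1.5709, -0.0, 3.0453], 'force': [0.1327, -0.3558, -2.2779], 'ft_torque': [-0.0078, -0.0927, 0.0412], 'width': 0.2029}
```

The pen cup stays clear: its near edge is at y ≈ 418, and the lid will end at 373. I'll lower to just above the tips.

Request:
carry_out --fingers '[1,1,1,1,1,1,1,1,1,1,1,1]' --pt "0 0.01 0" --pt "0 0.015 0" --pt "0 0.015 0" --pt "0 0.015 0" --pt "0 0.012 0" --pt "0 0.008 0" --pt "0 0.004 0" --pt "0 0 0" --pt "0 0 0" --pt "0 0 0" --pt "0 0 0" --pt "0 0 0" --yaw '[0,0,0,0,0,0,0,0,0,0,0,0]'

```text
time: 15.33
tool_pos: [573.6, 254.8, 84.9]
orientation: [-1.571, 0.001, 3.045]
force: [-1.0, -0.0, -1.9]
width: 0.202
```

```bash
cat > look.py <<'E'
from h import *
import sys
n=sys.argv[1]
m=wcam();im=read_camera("wrist");sc=read_camera("scene")
s=m["s"];print({k:np.round(s[k],4).tolist() for k in("time","tool_pos","orientation","force","ft_torque","width")})
np.savez(f"{n}.npz",im=im,view=m["view"],p=s["tool_pos"],o=s["orientation"])
W=np.zeros((600,800,3),np.uint8)
a=cv2.resize(im[200:285,100:180,::-1],None,fx=5,fy=4,interpolation=cv2.INTER_CUBIC);W[:340,:400]=a
a=cv2.resize(im[200:285,335:415,::-1],None,fx=5,fy=4,interpolation=cv2.INTER_CUBIC);W[:340,400:]=a
W[340:600,:347]=cv2.resize(im[:,:,::-1],(347,260));W[340:600,350:800]=cv2.resize(sc[120:220,225:398,::-1],(450,260),interpolation=cv2.INTER_CUBIC)
cv2.imwrite(f"pics/{n}.png",W)
E
python3 look.py w8
```

```text
{'time': 15.3333, 'tool_pos': [573.5868, 254.7582, 84.8813], 'orientation': [-1.5713, 0.001, 3.0449], 'force': [-0.9709, -0.03, -1.949], 'ft_torque': [0.0264, -0.0278, 0.0355], 'width': 0.2021}
```

View pics/w8.png

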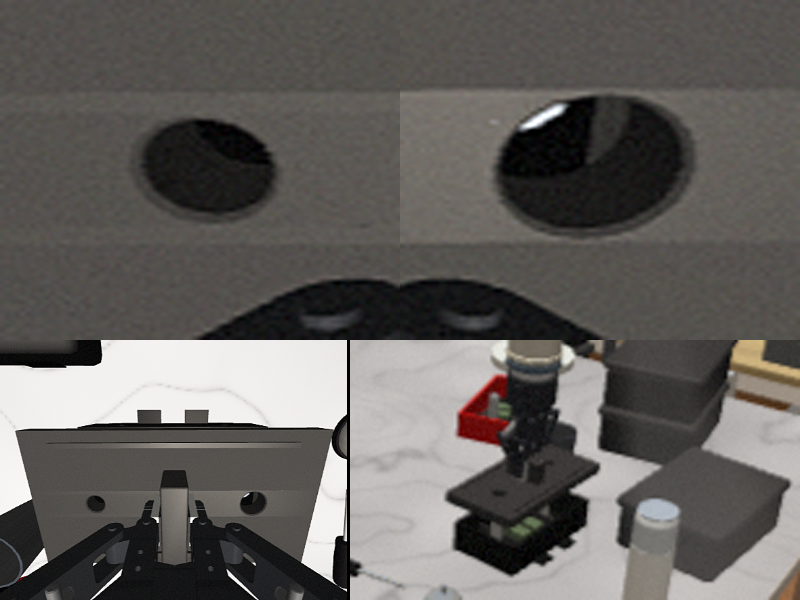

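Request:
carry_out --fingers '[1,1,1,1,1,1]' --pt "0 0.003 0" --pt "0 0.002 0" --pt "0 0.002 0" --pt "0 0.001 0" --pt "0 0 0" --pt "0 0 0" --yaw '[0,0,0,0,0,0]'

```text
time: 15.93
tool_pos: [573.1, 254.5, 76.0]
orientation: [-1.571, -0.0, 3.045]
force: [0.5, -0.4, -3.2]
width: 0.198
```

Request:
carry_out --fingers '[1,1,1,1]' --pt "0 0.0005 0" --pt "0 0.0005 0" --pt "0 0.0005 0" --pt "0 0.0005 0" --yaw '[0,0,0,0]'

```text
time: 16.27
tool_pos: [573.2, 254.6, 74.2]
orientation: [-1.571, 0.0, 3.045]
force: [-0.1, 0.6, -2.4]
width: 0.2
```

Request:
carry_out --fingers '[1,1,1,1]' --pt "0 0.0005 0" --pt "0 0.0005 0" --pt "0 0.0005 0" --pt "0 0.0005 0" --yaw '[0,0,0,0]'

```text
time: 16.6
tool_pos: [573.2, 254.6, 72.1]
orientation: [-1.571, -0.0, 3.045]
force: [0.3, 0.0, -2.1]
width: 0.201
```

Request:
carry_out --fingers '[1,1,1,1]' --pt "0 0.0005 0" --pt "0 0.0005 0" --pt "0 0.0005 0" --pt "0 0.0005 0" --yaw '[0,0,0,0]'

```text
time: 16.93
tool_pos: [573.2, 254.6, 70.1]
orientation: [-1.571, 0.0, 3.045]
force: [0.3, 0.1, -2.7]
width: 0.198
```

Request:
carry_out --fingers '[1,1,1,1]' --pt "0 0.0005 0" --pt "0 0.0005 0" --pt "0 0.0005 0" --pt "0 0.0005 0" --yaw '[0,0,0,0]'

```text
time: 17.27
tool_pos: [573.2, 254.6, 68.1]
orientation: [-1.571, -0.0, 3.045]
force: [-0.7, 0.3, -3.2]
width: 0.199
```

```bash
python3 look.py w9
```

```text
{'time': 17.2667, 'tool_pos': [573.1656, 254.5753, 68.1113], 'orientation': [-1.5707, -0.0, 3.0449], 'force': [-0.707, 0.3245, -3.1929], 'ft_torque': [0.059, 0.0529, -0.0549], 'width': 0.1988}
```

View pics/w9.png

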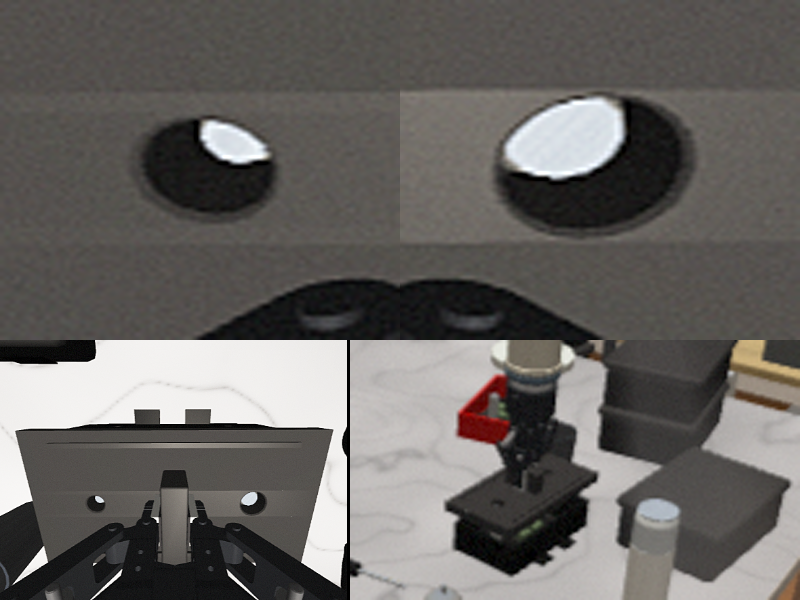

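Both bright rod tips now show in their holes, with no side force and the taper passed. I'll continue gently.

Request:
carry_out --fingers '[1,1,1,1,1,1,1,1]' --pt "0 0.001 0" --pt "0 0.001 0" --pt "0 0.001 0" --pt "0 0.001 0" --pt "0 0.001 0" --pt "0 0.001 0" --pt "0 0.001 0" --pt "0 0.001 0" --yaw '[0,0,0,0,0,0,0,0]'

```text
time: 18.03
tool_pos: [573.2, 254.6, 60.1]
orientation: [-1.571, -0.0, 3.045]
force: [0.2, 0.0, -2.7]
width: 0.205
```

Request:
carry_out --fingers '[1,1,1,1,1,1,1,1]' --pt "0 0.001 0" --pt "0 0.001 0" --pt "0 0.001 0" --pt "0 0.001 0" --pt "0 0.001 0" --pt "0 0.001 0" --pt "0 0.001 0" --pt "0 0.001 0" --yaw '[0,0,0,0,0,0,0,0]'

```text
time: 18.7
tool_pos: [573.2, 254.6, 52.1]
orientation: [-1.571, -0.0, 3.045]
force: [-0.3, 0.6, -2.8]
width: 0.197
```

```bash
python3 look.py w10
```

```text
{'time': 18.7, 'tool_pos': [573.1742, 254.5713, 52.0818], 'orientation': [-1.5708, -0.0, 3.0449], 'force': [-0.3444, 0.5621, -2.7712], 'ft_torque': [-0.0192, 0.0074, 0.0253], 'width': 0.1972}
```

View pics/w10.png

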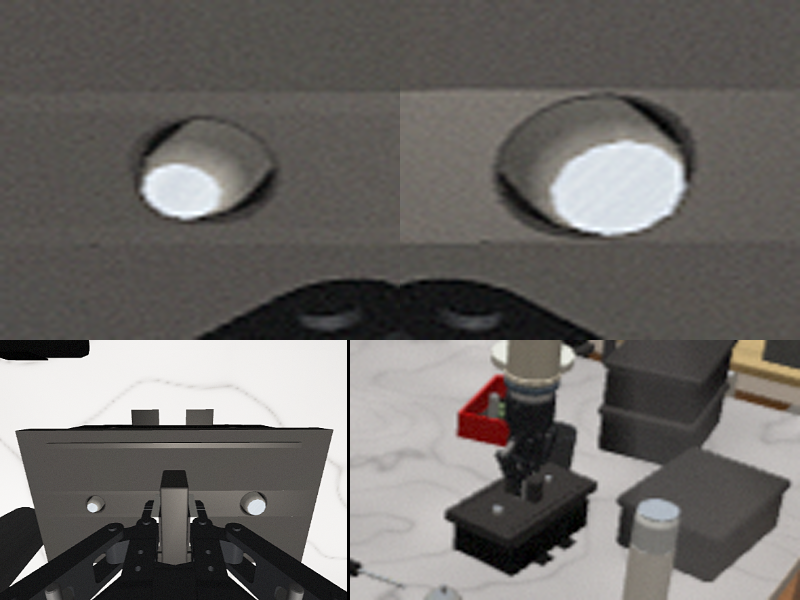

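The lid is threaded on both rods without load. Now the last stretch, slowing down for contact with the rim.

Request:
carry_out --fingers '[1,1,1,1,1,1,1,1]' --pt "0 0.001 0" --pt "0 0.001 0" --pt "0 0.001 0" --pt "0 0.001 0" --pt "0 0.001 0" --pt "0 0.001 0" --pt "0 0.001 0" --pt "0 0.001 0" --yaw '[0,0,0,0,0,0,0,0]'

```text
time: 19.47
tool_pos: [573.2, 254.6, 44.1]
orientation: [-1.571, -0.0, 3.045]
force: [0.0, -0.4, -2.5]
width: 0.195
```

Request:
carry_out --fingers '[1,1,1,1]' --pt "0 0.0005 0" --pt "0 0.0005 0" --pt "0 0.0005 0" --pt "0 0 0" --yaw '[0,0,0,0]'

```text
time: 19.8
tool_pos: [573.2, 254.6, 42.6]
orientation: [-1.571, -0.0, 3.045]
force: [0.3, 0.2, -2.6]
width: 0.2
```

Request:
carry_out --fingers '[1,1,1]' --pt "0 0.0005 0" --pt "0 0.0005 0" --pt "0 0 0" --yaw '[0,0,0]'

```text
time: 20.05
tool_pos: [573.2, 254.5, 41.6]
orientation: [-1.571, -0.0, 3.045]
force: [-0.1, -0.4, -2.3]
width: 0.198
```

Request:
carry_out --fingers '[1,1,1]' --pt "0 0.0005 0" --pt "0 0.0003 0" --pt "0 0 0" --yaw '[0,0,0]'

```text
time: 20.3
tool_pos: [573.1, 254.6, 40.8]
orientation: [-1.571, -0.0, 3.045]
force: [0.7, 0.5, -2.9]
width: 0.197
```

Request:
carry_out --fingers '[1,1,1]' --pt "0 0.0003 0" --pt "0 0.0002 0" --pt "0 0 0" --yaw '[0,0,0]'

```text
time: 20.55
tool_pos: [573.2, 254.6, 40.5]
orientation: [-1.571, 0.0, 3.045]
force: [-0.2, -0.5, -1.0]
width: 0.199
```

Request:
carry_out --fingers '[1,1,1,1]' --pt "0 0.0002 0" --pt "0 0.0001 0" --pt "0 0 0" --pt "0 0 0" --yaw '[0,0,0,0]'

```text
time: 20.88
tool_pos: [573.2, 254.6, 40.5]
orientation: [-1.571, 0.0, 3.045]
force: [-2.5, -1.4, 5.2]
width: 0.199
```

```bash
python3 look.py w11
```

```text
{'time': 20.8833, 'tool_pos': [573.2255, 254.6258, 40.4966], 'orientation': [-1.5709, 0.0002, 3.0448], 'force': [-2.5233, -1.3945, 5.217], 'ft_torque': [-0.2113, 0.4266, -0.0241], 'width': 0.1992}
```

View pics/w11.png

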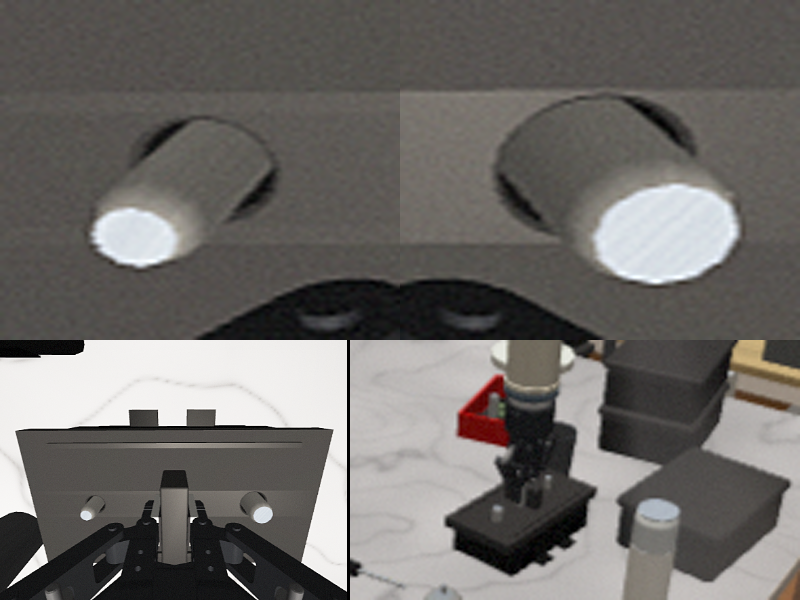

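The lid is seated on the rim: contact at 7.7 N over its weight, at TCP z = 40.5, which matches the 50 mm rim. I'll release and back straight up.

Request:
carry_out --fingers '[0.7,0.5,0.3,0,0,0,0,0,0,0]' --pt "0 0 0" --pt "0 0 0" --pt "0 0 0" --pt "0 0 0" --pt "0 0 0" --pt "0 0 0" --pt "0 0 0" --pt "0 0 0" --pt "0 0 0" --pt "0 0 0" --yaw '[0,0,0,0,0,0,0,0,0,0]'

```text
time: 21.82
tool_pos: [573.2, 254.6, 40.1]
orientation: [-1.571, -0.0, 3.045]
force: [-0.4, 0.4, 0.3]
width: 0.996
```

```bash
python3 look.py w12
```

```text
{'time': 21.8167, 'tool_pos': [573.1728, 254.5754, 40.0769], 'orientation': [-1.5708, -0.0, 3.0449], 'force': [-0.4399, 0.3738, 0.314], 'ft_torque': [0.0697, -0.0433, -0.0254], 'width': 0.996}
```

View pics/w12.png

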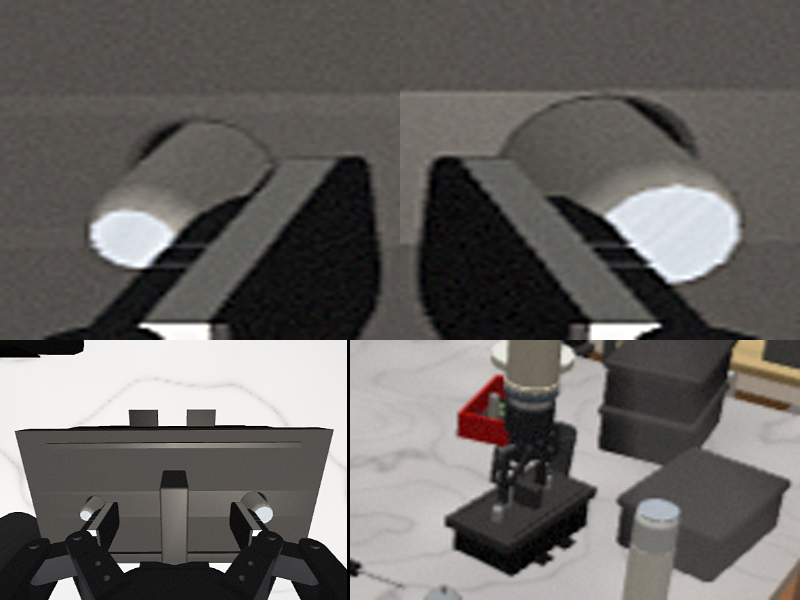

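The fully open fingers stand close to the rods. I'll close them partway so they clear both rib and rods, then rise straight up.

Request:
carry_out --fingers '[0.35,0.35,0.35,0.35,0.35,0.35,0.35,0.35]' --pt "0 0 0" --pt "0 0 0" --pt "0 0 0" --pt "0 0 0" --pt "0 -0.005 0" --pt "0 -0.01 0" --pt "0 -0.015 0" --pt "0 -0.015 0" --yaw '[0,0,0,0,0,0,0,0]'

```text
time: 22.58
tool_pos: [573.1, 254.6, 86.2]
orientation: [-1.571, -0.0, 3.045]
force: [0.6, 0.7, 0.5]
width: 0.647
```

Request:
carry_out --fingers '[0.35,0.35,0.35,0.35,0.35,0.35,0.35,0.35,0.35,0.35,0.35,0.35]' --pt "0 -0.02 0" --pt "0 -0.03 0" --pt "0 -0.03 0" --pt "0 -0.03 0" --pt "0 -0.03 0" --pt "0.02 -0.02 0" --pt "0.03 0 0" --pt "0.03 0 0" --pt "0.02 0 0" --pt "0 0 0" --pt "0 0 0" --pt "0 0 0" --yaw '[0,0,0,0,0,0,0,0,0,0,0,0]'

```text
time: 23.58
tool_pos: [474.4, 264.5, 246.0]
orientation: [-1.572, 0.002, 3.045]
force: [0.8, 0.1, -0.1]
width: 0.647
```

```bash
python3 - <<'E'
from h import *
m=wcam();im=read_camera("wrist");sc=read_camera("scene");tp=read_camera("top");s=m["s"]
print({k:np.round(s[k],3).tolist() for k in("time","tool_pos","force","width")})
np.savez("w13.npz",im=im,view=m["view"],p=s["tool_pos"],o=s["orientation"])
W=np.zeros((600,800,3),np.uint8);W[:300,:400]=cv2.resize(im[:,:,::-1],(400,300));W[:300,400:]=cv2.resize(sc[140:230,240:360,::-1],(400,300),interpolation=cv2.INTER_CUBIC)
W[300:600,:400]=cv2.resize(tp[:,:,::-1],(400,300));W[300:600,400:]=cv2.resize(sc[:,:,::-1],(400,300));cv2.imwrite("pics/w13.png",W)
cv2.imwrite("pics/w13b.png",cv2.resize(im[:,:,::-1],None,fx=1.5,fy=1.5,interpolation=cv2.INTER_CUBIC))
for q in("pencup","bell","screwdriver","lid_rib","lid"): print(q,[(np.round(d["xyz"]).tolist(),round(d["conf"],2)) for d in pinpoint("top",q)][:2],[(np.round(d["xyz"]).tolist(),round(d["conf"],2)) for d in pinpoint("wrist",q)][:2])
E
```

```text
{'time': 23.583, 'tool_pos': [474.409, 264.487, 246.044], 'force': [0.837, 0.12, -0.077], 'width': 0.647}
pencup [] [([519.0, 459.0, -2.0], 0.56)]
bell [([591.0, 9.0, -0.0], 0.6)] [([589.0, 9.0, 4.0], 0.98)]
screwdriver [([438.0, 9.0, -2.0], 0.71)] [([438.0, 12.0, -3.0], 0.78)]
lid_rib [([574.0, 252.0, 101.0], 0.95), ([515.0, -475.0, -0.0], 0.4)] [([576.0, 255.0, 99.0], 0.78)]
lid [([574.0, 252.0, 49.0], 0.82)] [([572.0, 251.0, 44.0], 0.94)]
```

View pics/w13.png

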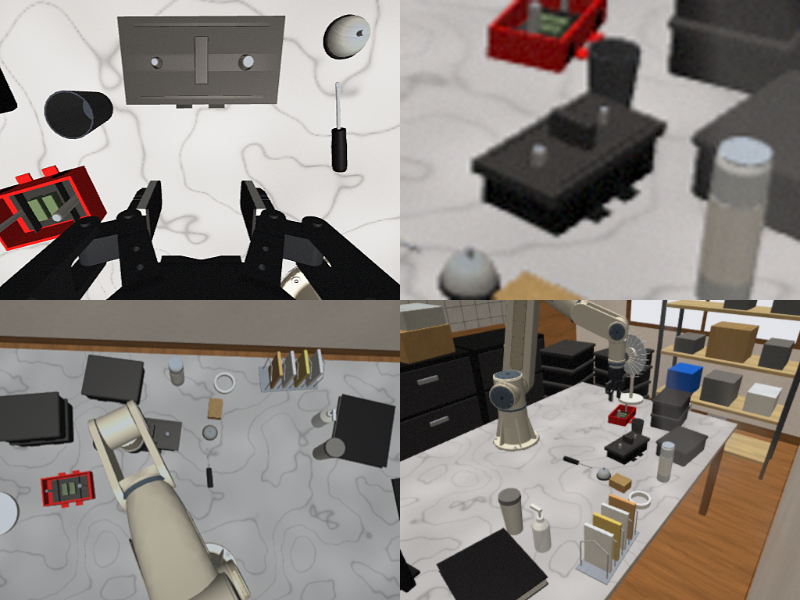

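View pics/w13b.png

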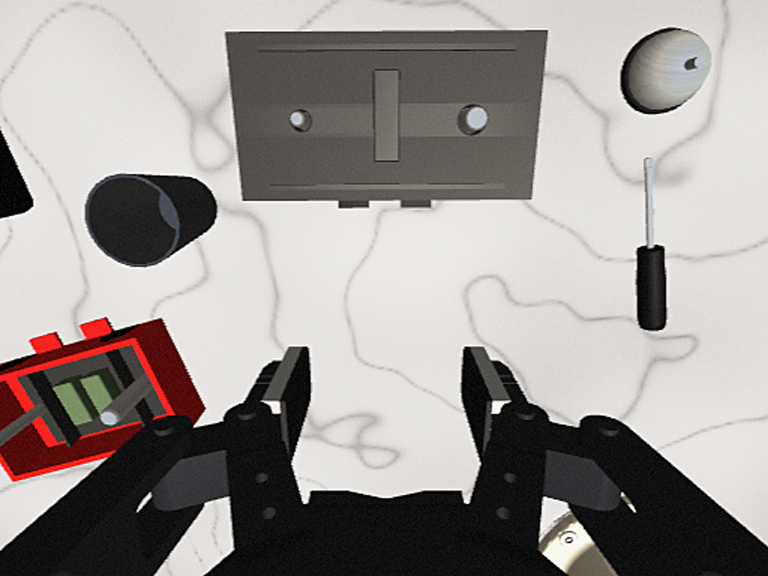

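The lid lies flat on the box, at (226..548, 31..200) in the wrist view. Both rods come through their matching holes, the rib top is at z ≈ 100 as expected, and the bystanders are where they were. Handing in.

```bash
python3 -c "
from workcell import *
print(state()['time'],job_done())"
```

```text
the job is handed in; nothing more can be done
24.2333 None
```

The bait station is closed: the lid is home on the rim, both rods come through their matching holes, and the gripper has let go and backed away. I handed the job in at about 24 s of the 67 s allowed.

**How it went:** I picked the lid up by its rib, turned it about 95° and lowered it level. There was no noticeable side load on the way down. It met the rim at about 8 N over its own weight.

**Last checks:**
- **Lid:** it lies flat in the wrist and scene pictures. The network puts the rib top at z 99–101 mm, where 101 is expected. Its lid heights were 49 mm from the top camera and 44 mm from the wrist camera, against an expected 50. I take the lower one as network error.
- **Other things:** bell, screwdriver and pen cup read within about 5 mm of their earlier positions. I judged the carton and tumbler by eye only.

**Tool data disagreed:** the fingertips stand about 31 mm behind the reported TCP when shut, not 11 mm ahead as stated. My first close shut above the rib without touching it. I then went about 42 mm lower and gripped it properly.

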